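# Unload the gluing jig and draw up its centre pin

### The job

The glue has cured: slide the blue jaw of the gluing jig back so that its lip is well clear, lift the two-tone wooden block straight up off the steel centre pin and set it down flat in the middle of the black note pad. Then pull the centre pin straight up, without forcing it sideways in its snug bore, until the whole red band is in sight just above the jig's top, with the lower end still in the bore, and hold it there so that I can wipe it: finish with the pin still in the gripper, do not let go. Leave the glue bottle and the glass vial alone.

Things in the scene. Friction and masses are not known exactly. Their poses are not given: they have to be found in the camera images.
- jig: gluing jig, fixed; solid grey base, top 58 mm above the table. Origin: under the pin's bore at table height, z up. Base spans x -113 to +57, y -42 to +42 mm. Upright bore 17 mm wide, from the top down to a floor at z = 10 mm. Fixed aluminium jaw (64 mm wide) on top at x +30.5 to +50.5, up to z = 94 (bolt heads 97). Two 4 mm high slideways at y = +-35, x -110 to -30 mm
- jaw (a joint): blue jaw on the jig: 0 closed on the block, up to 0.050 m open along the jig's -x; starts nearly closed; 3 N friction, stays where left. At 0 its body spans x -52.5 to -30.5 mm of the jig, 84 mm wide, z 63 to 102; its lip (50 mm wide, underside z = 96) reaches over the block to x = -18.5, so the block is free to lift only after some 15 mm of opening
- jaw_grip (a point): centre of the top of the jaw's upright black grip post (14 mm across, 35 mm tall, standing on the blue jaw; top 140 mm above the table). Axes as the jig's; moves with the jaw
- block: finished glued block, dark wood below, light above: 60 (x) x 46 (y) x 36 (z) mm, 0.08 kg, upright 23 mm hole through its middle. Origin: centre of its underside. Starts on the jig's top round the pin, axes along the jig's; its y faces are free to grip, with the jig's flat top beneath the fingers
- pin: steel pin 16 mm across, 92 mm long, 0.14 kg, upright in the jig's bore with 0.5 mm play all round. Origin: centre of its lower end; z up along it. Starts fully down (lower end at z = 10 mm), top 44 mm above the jig's top, 8 mm above the block. Red band 22 to 30 mm above the lower end: its lower edge is level with the jig's top once raised 26 mm. Sinks back if let go
- pad: black note pad lying on the table, fixed, 148 (x) x 110 (y) mm, top 16 mm above the table. Origin: centre of its underside
- glue_bottle: white glue bottle with an orange-red nozzle, 47 mm across, 130 mm tall, standing loose at the back; to be left alone. Origin: centre of its underside
- vial: clear glass vial, 24 mm across, 44 mm tall, standing loose at the back; to be left alone. Origin: centre of its underside

How it is judged:
By the outcome, as a careful person would: the job done as asked, in the order asked, and still so for the second after the job is handed in, while the arm keeps its last pose, push and grip.
It also fails if it takes over 72 s, if anything falls off the work surface, if the arm or the gripper's body presses on something with over 40 N, if the wrist force passes 120 N, or if a joint passes its speed limit or range.

### The arm

A 7-joint arm with a two-finger parallel gripper is mounted at the origin on a cart in front of the work surface, level with it; the furniture and walls round the work are solid. World frame = base frame: x ahead of the robot, y to its left, z up, the work surface at z = 0. Lengths are in m, angles in rad, forces in N, time in s.
With the tool pointing down it reaches from about 0.425 to 1.025 m from the base axis. Payload 3.6 kg.
Tool frame: the origin (TCP) lies at the very end of the fingers, on their centre line; the grasp point (between the pads) lies grip_depth behind it (grip_depth is the distance from the TCP to the grasp point, in m); z points along the fingers, y is the line along which they close (so a half turn about z gives the same grasp; the last joint's range is limited). The gripper opens to 85 mm and grips with 20 to 120 N. Pads are 22 mm wide; open, the fingers measure 114 mm over their backs; the gripper's body (76 mm by 85 mm) begins 54 mm behind the grasp point. The pads swing forward as they close: fully open they stand 13 mm farther back than shut.
Start: joints at [1.099, 0.591, 0.048, 1.609, -0.033, 0.943, -0.034], TCP at [0.267, -0.674, 0.231] pointing down, gripper open.
Joint ranges: [-2.69, 2.69], [-0.47, 2.24], [-1.27, 1.36], [0.19, 2.51], [-1.53, 4.68], [0.08, 2.07], [-3.09, 3.09]. Speed limits (rad/s): [2.57, 2.57, 3.14, 3.14, 3.14, 3.14, 3.14].

### API

Orientations are given as a unit quaternion [w, x, y, z].
In Python, from workcell import * gives the robot as it stands.
- The arm moves only by the shell command python3 -m creep 'ROWS' [FORCE]. ROWS is JSON, a list of rows, each an object of numbers: "dx", "dy", "dz": the shift along the tool's x, y, z in units of 2.5 cm (1.0 is 2.5 cm); "yaw": the turn about the tool's z in units of 90 degrees (1.0 is 90 degrees); "fingers": the closure in counts, from 0 (fully open) to 255 (shut). A call has exactly 8 rows; each row shifts and turns the commanded pose from where the row before left it, along the tool's axes as they then stand; what a row does not reach is not made up. A row lasts 1/8 s, in which the tool goes at most 62.5 mm and 10.7 degrees, less where a joint would pass 70% of its speed; a pose out of reach is approached as far as the arm can. A call with a number of a shift or a turn outside -1 to 1 is refused whole. A call with a gripper value outside its range is refused whole. The fingers move at their own pace and stop on an object; FORCE is the grip in N (left out, the last holds). Time passes only in rows, so rows that do not move let the fingers close, or fill a call up. It gives the time, the measured TCP pose, the force, the opening and the grip force at its end, in the units of the state.
- read_state(): the state, without advancing time (a new reading comes with each control period).
- get_image(name): name is "side" or "top"; returns the picture (480x640x3 uint8, blue, green, red); there is no depth.
- get_calibration(name): a dict with "fovy" (degrees; the focal length in pixels is half the picture's height over the tangent of half this angle, whatever the lens; pixels are square), "cx", "cy" (the principal point, pixels), "xyz" and "attitude" of the camera in the world. Camera axes: x right, y up, looking along -z (the intrinsics and any distortion apply to the point x, -y, -z); pixel columns grow to the right and rows downward; lengths in m; the calibration is good to about 2 mm. A picture is of the moment at which its call begins. get_calibration takes no time and is no camera call.
- close_job(): hands the job in; it is judged then, once.
The state is a dict: "time": time; "qpos": joint angles; "joint_vel": joint speeds; "joint_torque": joint torques, N m; "ee_pos": TCP position; "eef_rot": TCP orientation; "ft_force": force on the tool from outside, world axes, zero at the start; "ft_torque": the same for the moment, N m; "opening": finger opening in m; "finger_force": force on a finger pad.
Only numpy, scipy, OpenCV 4.12 (cv2) and the standard library are available. Lean on these libraries where they do the work, as an engineer would, in place of code of your own. Each camera call takes 0.05 s, during which the arm holds its last target. There are 200 camera calls.

## Working session

There is one attempt and no reset: what is moved stays moved. The work goes in short steps, Python scripts to look and compute and a shell command to move; the robot and the scene stay as the last step left them, time stands still between calls to the robot, and variables do not carry over. Pictures are saved under pics/ and viewed, at most 10 in all, crops included, and the job is handed in when it is done.

```bash
ls; mkdir -p pics
python3 - <<'E'
from workcell import *
import cv2
for n in("top","side"):
    print(n,get_calibration(n)); cv2.imwrite(f"pics/{n}0.png",get_image(n))
s=read_state()
for k,v in s.items(): print(k,v)
try: print(grip_depth)
except Exception as e: print(e)
E
```

```text
pics
top {'fovy': 43.972105322169256, 'cx': 322.5123489891387, 'cy': 232.11338619720055, 'xyz': array([ 0.53191791, -0.02837501,  1.08254359]), 'attitude': array([-0.69834382, -0.04051414,  0.03246275,  0.71387722])}
side {'fovy': 48.60623833034217, 'cx': 322.7810480663187, 'cy': 238.94859707721815, 'xyz': array([0.60827993, 0.85138298, 0.49534262]), 'attitude': array([-0.03389039, -0.00838475,  0.53736038,  0.84262979])}
time 0.1
qpos [ 1.09950855  0.59204223  0.04828811  1.60968942 -0.03330605  0.94270183
 -0.03368796]
joint_vel [ 3.49867267e-05 -2.36508864e-03 -6.53230837e-04 -2.93203527e-03
 -1.91779119e-03 -4.21571671e-04  2.96182868e-04]
joint_torque [ 4.48929233e-03 -5.49999940e+01  1.55285027e+00 -1.98825556e+01
  9.68742650e-03  3.80888829e-03 -9.91934769e-06]
ee_pos [ 0.26717305 -0.67317542  0.23024584]
eef_rot [-9.89338189e-04  9.82202414e-01  1.87822739e-01 -2.40576851e-04]
ft_force [-0.42336113  0.286039   -0.68979678]
ft_torque [-0.06111863  0.00483614 -0.0067008 ]
finger_force 0.0
opening 0.08527943821866933
0.0187
```

View pics/top0.png

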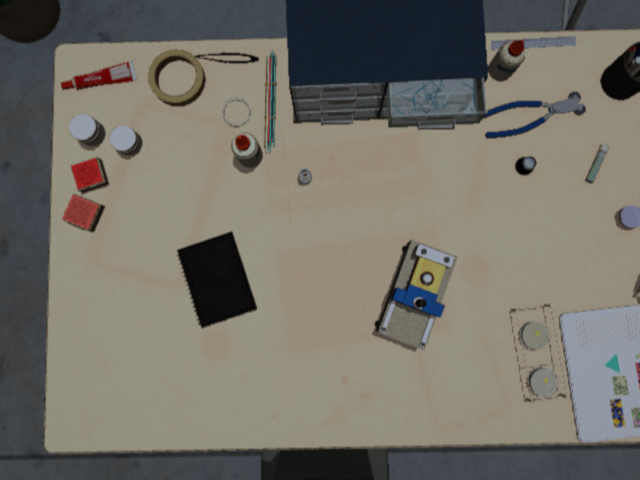

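View pics/side0.png

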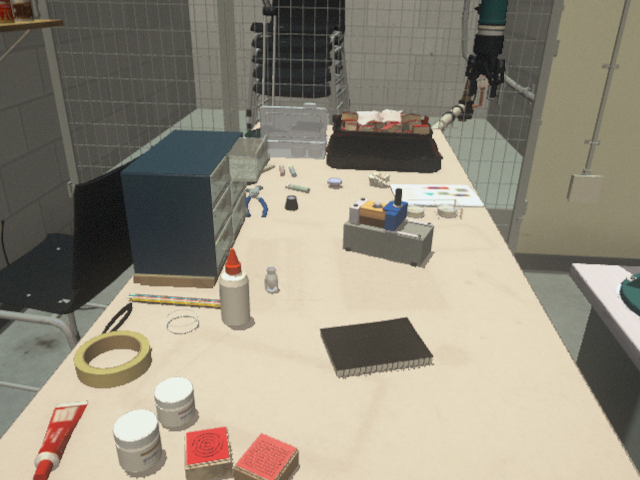

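The top view shows the jig at about (420,295), its fixed jaw at the far end, with the pin at (427,279), the grip post at (420,302) and the pad at (217,280). In the side view the jig is at (388,235) and the pad at (376,346).

```bash
cat > h.py <<'E'
import numpy as np, cv2
from scipy.spatial.transform import Rotation as R
from workcell import *
def cam(n):
    c=get_calibration(n); q=c["attitude"]; M=R.from_quat([q[1],q[2],q[3],q[0]]).as_matrix()
    return c,M,240/np.tan(np.radians(c["fovy"]/2))
def plane(n,uv,z):
    c,M,f=cam(n); d=M@np.array([(uv[0]-c["cx"])/f,-(uv[1]-c["cy"])/f,-1]); o=np.array(c["xyz"])
    return o+d*(z-o[2])/d[2]
def proj(n,p):
    c,M,f=cam(n); v=M.T@(np.array(p)-c["xyz"]); return np.array([c["cx"]-f*v[0]/v[2],c["cy"]+f*v[1]/v[2]])
E
python3 - <<'E'
from h import *
im=cv2.imread("pics/top0.png"); hsv=cv2.cvtColor(im,cv2.COLOR_BGR2HSV)
def big(m,lo,hi):
    w=np.zeros_like(m); w[lo[1]:hi[1],lo[0]:hi[0]]=m[lo[1]:hi[1],lo[0]:hi[0]]
    cs=cv2.findContours(w,cv2.RETR_EXTERNAL,cv2.CHAIN_APPROX_NONE)[0]; return max(cs,key=cv2.contourArea)
def rep(nm,c,z):
    b=cv2.boxPoints(cv2.minAreaRect(c)); P=np.array([plane("top",p,z)[:2] for p in b])
    e=[P[1]-P[0],P[2]-P[1]]
    print(nm,"px",b.mean(0).round(1),"xy",P.mean(0).round(4),"sizes",[round(np.linalg.norm(x),4) for x in e],"ang",[round(np.degrees(np.arctan2(x[1],x[0])),1) for x in e])
rep("pad",big(cv2.inRange(hsv,(0,0,0),(180,255,50)),(165,220),(270,340)),.016)
rep("blue",big(cv2.inRange(hsv,(100,120,50),(125,255,255)),(380,260),(460,330)),.102)
rep("block",big(cv2.inRange(hsv,(20,90,90),(32,255,255)),(380,240),(460,300)),.094)
rep("post",big(cv2.inRange(hsv,(0,0,0),(180,255,50)),(408,290),(432,312)),.140)
for p,z in(((427,279),.102),((420,302),.14)): print(plane("top",p,z).round(4))
t=cv2.resize(im[225:365,350:480],None,fx=4,fy=4,interpolation=cv2.INTER_CUBIC)
s=cv2.resize(cv2.imread("pics/side0.png")[180:270,330:450],None,fx=4,fy=4,interpolation=cv2.INTER_CUBIC)
o=np.zeros((560,520,3),np.uint8);o=t
cv2.imwrite("pics/t1.png",o);cv2.imwrite("pics/s1.png",s)
E
```

```text
pad px [216.  279.3] xy [0.5623 0.1754] sizes [np.float64(0.105), np.float64(0.1466)] ang [np.float64(-73.2), np.float64(-162.5)]
blue px [419.2 298.9] xy [ 0.5203 -0.174 ] sizes [np.float64(0.0335), np.float64(0.0826)] ang [np.float64(-22.9), np.float64(-112.3)]
block px [427.6 274.7] xy [ 0.5597 -0.1906] sizes [np.float64(0.0472), np.float64(0.0463)] ang [np.float64(-22.2), np.float64(-111.7)]
post px [420.5 303. ] xy [ 0.5142 -0.1702] sizes [np.float64(0.0141), np.float64(0.0094)] ang [np.float64(-91.2), np.float64(177.8)]
[ 0.5524 -0.1881  0.102 ]
[ 0.5158 -0.1695  0.14  ]
```

View pics/t1.png

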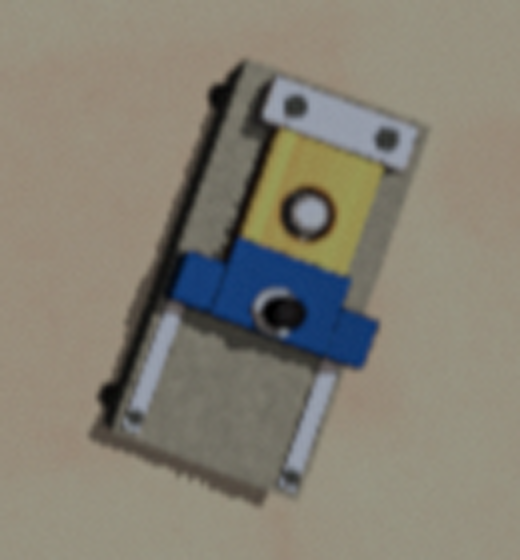

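The crop shows the pin at crop (310,214), i.e. image (427.5,278.5), and the post top at crop (288,314), i.e. image (422,303.5). Both agree with a jig yaw of about -22.4° and a nearly closed jaw. I'll turn the tool onto the jig's axes first.

```bash
cat >> h.py <<'E'
def togo(x,y,z,yaw=None):
    s=read_state(); q=s["eef_rot"]; M=R.from_quat([q[1],q[2],q[3],q[0]]).as_matrix(); p=np.array(s["ee_pos"])
    a=np.degrees(np.arctan2(M[1,0],M[0,0])); o="" if yaw is None else "yaw to go %.3f"%((a-yaw)/90)
    print("t %.2f"%s["time"],"tcp",p.round(4),"ang %.2f"%a,"tilt",M[:2,2].round(3),o,"go",(M.T@(np.array([x,y,z])-p)/.025).round(2),"F",np.round(s["ft_force"],1),"T",np.round(s["ft_torque"],2),"open %.4f f %.1f"%(s["opening"],s["finger_force"]))
E
python3 -m creep '[{"yaw":0.1},{"yaw":0.1},{"yaw":0.1},{"yaw":0.1},{"yaw":0.09},{},{},{}]'
python3 - <<'E'
from h import *
a=np.radians(-22.4); u=np.array([np.cos(a),np.sin(a)])
print("pin",plane("top",(427.5,278.5),.102).round(4),"post",plane("top",(422,303.5),.14).round(4), u)
im=cv2.imread("pics/side0.png")
for p in((.5535,-.1890,.102),(.5137,-.1727,.14)): print(proj("side",p).round(1),proj("top",p).round(1))
m=cv2.cvtColor(im,cv2.COLOR_BGR2GRAY)
w=(m[185:206,390:408]<45); ys,xs=np.nonzero(w); print("side post top", ys.min()+185, "cols",xs.min()+390,xs.max()+390, xs.mean()+390)
togo(.5137,-.1727,.20,-22.4)
E
```

```text
pin [ 0.5532 -0.189   0.102 ] post [ 0.5134 -0.1726  0.14  ] [ 0.92454603 -0.38107038]
[377.9 201.4] [427.5 278.3]
[399.2 187.5] [422.1 303.3]validation failed for argument at $[0]...
Traceback (most recent call last):
ValueError: zero-size array to reduction operation minimum which has no identity
```

View pics/s1.png

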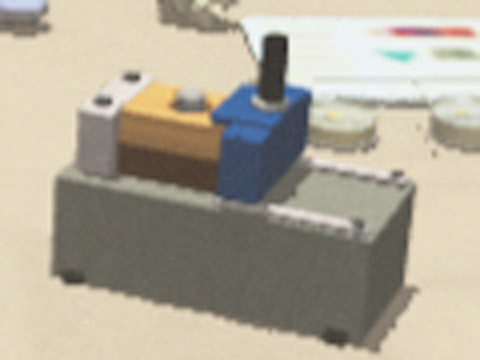

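The side crop puts the post top at about (398.7,189.5) and the pin top at (377.7,202.5). My projections fall within 2 px of both. It looks like every row needs all its keys.

```bash
python3 -m creep '[{"dx":0,"dy":0,"dz":0,"yaw":0.1,"fingers":0},{"dx":0,"dy":0,"dz":0,"yaw":0.1,"fingers":0},{"dx":0,"dy":0,"dz":0,"yaw":0.1,"fingers":0},{"dx":0,"dy":0,"dz":0,"yaw":0.1,"fingers":0},{"dx":0,"dy":0,"dz":0,"yaw":0.09,"fingers":0},{"dx":0,"dy":0,"dz":0,"yaw":0,"fingers":0},{"dx":0,"dy":0,"dz":0,"yaw":0,"fingers":0},{"dx":0,"dy":0,"dz":0,"yaw":0,"fingers":0}]'
python3 -c "
from h import *
togo(.5137,-.1727,.20,-22.4)"
```

```text
time: 1.1
ee_pos: [0.2674, -0.6738, 0.2312]
eef_rot: [-0.0, 0.981, -0.194, 0.0]
ft_force: [1.1, -1.8, -0.0]
opening: 0.0855
finger_force: 0.0
t 1.10 tcp [ 0.2674 -0.6738  0.2312] ang -22.39 tilt [0. 0.] yaw to go 0.000 go [  1.47 -22.29   1.25] F [ 1.1 -1.8 -0. ] T [ 0.   -0.   -0.06] open 0.0855 f 0.0
```

```bash
python3 -m creep '[{"dx":0,"dy":-0.5,"dz":0,"yaw":0,"fingers":0},{"dx":0.1,"dy":-1,"dz":0,"yaw":0,"fingers":0},{"dx":0.1,"dy":-1,"dz":0,"yaw":0,"fingers":0},{"dx":0.1,"dy":-1,"dz":0,"yaw":0,"fingers":0},{"dx":0.1,"dy":-1,"dz":0,"yaw":0,"fingers":0},{"dx":0.1,"dy":-1,"dz":0,"yaw":0,"fingers":0},{"dx":0.1,"dy":-1,"dz":0,"yaw":0,"fingers":0},{"dx":0.1,"dy":-1,"dz":0,"yaw":0,"fingers":0}]' >/dev/null
python3 -m creep '[{"dx":0.1,"dy":-1,"dz":0,"yaw":0,"fingers":0},{"dx":0.1,"dy":-1,"dz":0,"yaw":0,"fingers":0},{"dx":0.1,"dy":-1,"dz":0,"yaw":0,"fingers":0},{"dx":0.1,"dy":-1,"dz":0,"yaw":0,"fingers":0},{"dx":0.1,"dy":-1,"dz":0,"yaw":0,"fingers":0},{"dx":0.1,"dy":-1,"dz":0,"yaw":0,"fingers":0},{"dx":0.1,"dy":-1,"dz":0,"yaw":0,"fingers":0},{"dx":0.1,"dy":-1,"dz":0,"yaw":0,"fingers":0}]'
python3 -c "
from h import *
togo(.5137,-.1727,.20,-22.4)"
```

```text
time: 3.1
ee_pos: [0.4506, -0.3285, 0.2314]
eef_rot: [0.0, 0.981, -0.195, 0.0]
ft_force: [0.0, -0.6, 1.1]
opening: 0.0852
finger_force: 0.0
t 3.10 tcp [ 0.4506 -0.3285  0.2314] ang -22.43 tilt [ 0. -0.] yaw to go -0.000 go [-0.05 -6.72  1.26] F [ 0.  -0.6  1.1] T [-0.01  0.01  0.01] open 0.0852 f 0.0
```

```bash
python3 -m creep '[{"dx":0,"dy":-1,"dz":0,"yaw":0,"fingers":0},{"dx":0,"dy":-1,"dz":0,"yaw":0,"fingers":0},{"dx":0,"dy":-1,"dz":0,"yaw":0,"fingers":0},{"dx":0,"dy":-1,"dz":0,"yaw":0,"fingers":0},{"dx":0,"dy":-1,"dz":0,"yaw":0,"fingers":0},{"dx":0,"dy":-1,"dz":0,"yaw":0,"fingers":0},{"dx":-0.05,"dy":-0.6,"dz":0,"yaw":0,"fingers":0},{"dx":0,"dy":0,"dz":0,"yaw":0,"fingers":0}]' >/dev/null
python3 -c "
from h import *
togo(.5137,-.1727,.110,-22.4)
im=get_image('side');cv2.imwrite('pics/s2.png',cv2.resize(im[100:260,280:480],None,fx=3,fy=3,interpolation=cv2.INTER_CUBIC))"
```

```text
t 4.10 tcp [ 0.5122 -0.1757  0.2313] ang -22.30 tilt [0. 0.] yaw to go 0.001 go [ 0.01 -0.13  4.85] F [-0.2 -1.   0.1] T [-0.07  0.01  0.03] open 0.0854 f 0.0
```

View pics/s2.png

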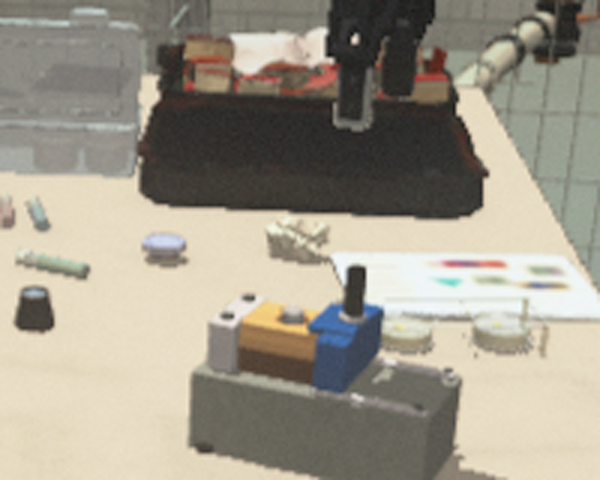

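The gripper hangs over the post, which is at crop (355,285), and the finger tip is at crop (352,125). Next I'll descend and close on the post.

```bash
python3 -m creep '[{"dx":0,"dy":-0.13,"dz":0.8,"yaw":0,"fingers":0},{"dx":0,"dy":0,"dz":0.9,"yaw":0,"fingers":0},{"dx":0,"dy":0,"dz":0.9,"yaw":0,"fingers":0},{"dx":0,"dy":0,"dz":0.9,"yaw":0,"fingers":0},{"dx":0,"dy":0,"dz":0.8,"yaw":0,"fingers":0},{"dx":0,"dy":0,"dz":0.55,"yaw":0,"fingers":0},{"dx":0,"dy":0,"dz":0,"yaw":0,"fingers":0},{"dx":0,"dy":0,"dz":0,"yaw":0,"fingers":0}]' 30
python3 -m creep '[{"dx":0,"dy":0,"dz":0,"yaw":0,"fingers":100},{"dx":0,"dy":0,"dz":0,"yaw":0,"fingers":180},{"dx":0,"dy":0,"dz":0,"yaw":0,"fingers":255},{"dx":0,"dy":0,"dz":0,"yaw":0,"fingers":255},{"dx":0,"dy":0,"dz":0,"yaw":0,"fingers":255},{"dx":0,"dy":0,"dz":0,"yaw":0,"fingers":255},{"dx":0,"dy":0,"dz":0,"yaw":0,"fingers":255},{"dx":0,"dy":0,"dz":0,"yaw":0,"fingers":255}]' 30
python3 -c "
from h import *
togo(.5137,-.1727,.110,-22.4)"
```

```text
time: 5.15
ee_pos: [0.5135, -0.1747, 0.1106]
eef_rot: [0.0, 0.981, -0.195, 0.001]
ft_force: [0.2, 0.1, 0.1]
opening: 0.0856
finger_force: 0.0
time: 6.15
ee_pos: [0.5143, -0.1715, 0.1104]
eef_rot: [-0.001, 0.981, -0.194, 0.0]
ft_force: [0.3, 5.4, 3.3]
opening: 0.0127
finger_force: 29.6
t 6.15 tcp [ 0.5143 -0.1715  0.1104] ang -22.33 tilt [0.001 0.003] yaw to go 0.001 go [-0.    0.05  0.02] F [0.3 5.4 3.3] T [ 1.08 -0.23 -0.04] open 0.0127 f 29.6
```

```bash
python3 -m creep '[{"dx":-0.1,"dy":0,"dz":0,"yaw":0,"fingers":255},{"dx":-0.25,"dy":0,"dz":0,"yaw":0,"fingers":255},{"dx":-0.25,"dy":0,"dz":0,"yaw":0,"fingers":255},{"dx":-0.25,"dy":0,"dz":0,"yaw":0,"fingers":255},{"dx":-0.25,"dy":0,"dz":0,"yaw":0,"fingers":255},{"dx":-0.25,"dy":0,"dz":0,"yaw":0,"fingers":255},{"dx":-0.2,"dy":0,"dz":0,"yaw":0,"fingers":255},{"dx":0,"dy":0,"dz":0,"yaw":0,"fingers":255}]'
python3 -c "
from h import *
togo(.5143,-.1715,.110,-22.4)"
```

```text
time: 7.15
ee_pos: [0.4798, -0.1577, 0.1104]
eef_rot: [-0.001, 0.981, -0.194, 0.002]
ft_force: [3.4, 3.7, 0.2]
opening: 0.0129
finger_force: 29.6
t 7.15 tcp [ 0.4798 -0.1577  0.1104] ang -22.34 tilt [0.004 0.001] yaw to go 0.001 go [ 1.49 -0.01  0.02] F [3.4 3.7 0.2] T [ 0.8  -0.58  0.06] open 0.0129 f 29.6
```

```bash
python3 -m creep '[{"dx":0,"dy":0,"dz":0,"yaw":0,"fingers":0},{"dx":0,"dy":0,"dz":0,"yaw":0,"fingers":0},{"dx":0,"dy":0,"dz":0,"yaw":0,"fingers":0},{"dx":0,"dy":0,"dz":-0.3,"yaw":0,"fingers":0},{"dx":0,"dy":0,"dz":-0.8,"yaw":0,"fingers":0},{"dx":0,"dy":0,"dz":-0.9,"yaw":0,"fingers":0},{"dx":0,"dy":0,"dz":0,"yaw":0,"fingers":0},{"dx":0,"dy":0,"dz":0,"yaw":0,"fingers":0}]'
python3 - <<'E'
from h import *
im=get_image("top");cv2.imwrite("pics/t2.png",cv2.resize(im[225:365,350:480],None,fx=4,fy=4,interpolation=cv2.INTER_CUBIC))
togo(.5535,-.1885,.160,-22.3)
E
```

```text
time: 8.15
ee_pos: [0.477, -0.1592, 0.1599]
eef_rot: [-0.0, 0.981, -0.195, -0.0]
ft_force: [-0.9, 0.4, -0.8]
opening: 0.0856
finger_force: 0.0
t 8.20 tcp [ 0.4768 -0.1591  0.1595] ang -22.45 tilt [-0.001  0.   ] yaw to go -0.002 go [ 3.28 -0.09 -0.02] F [ 0.3 -0.1 -0.6] T [-0.02 -0.01 -0.05] open 0.0853 f 0.0
```

View pics/t2.png

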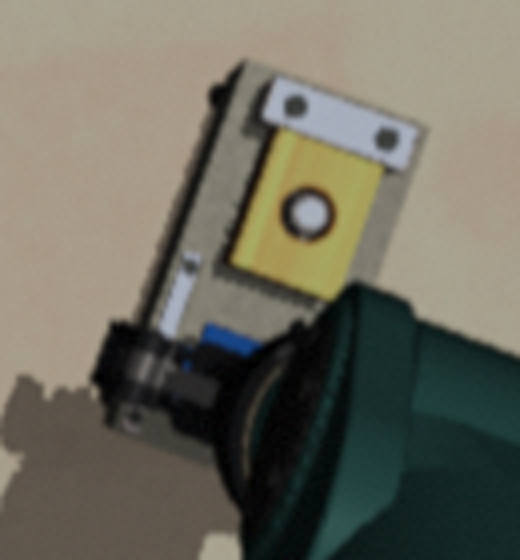

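The jaw is well back, and the whole block is now visible around crop (308,213). I'll measure the block's centre and refine the pad.

Run:
```python
from h import *
im=get_image("top"); hsv=cv2.cvtColor(im,cv2.COLOR_BGR2HSV)
m=cv2.inRange(hsv,(18,80,80),(34,255,255)); w=np.zeros_like(m); w[250:305,400:455]=m[250:305,400:455]
c=max(cv2.findContours(w,0,1)[0],key=cv2.contourArea); b=cv2.boxPoints(cv2.minAreaRect(c)); P=np.array([plane("top",p,.094)[:2] for p in b])
print(P.mean(0).round(4),P.round(4).tolist(),[np.degrees(np.arctan2(*(P[i+1]-P[i])[::-1])).round(1) for i in(0,1)],[np.linalg.norm(P[i+1]-P[i]).round(4) for i in(0,1)])
for n in("top","side"):
    g=cv2.cvtColor(get_image(n),cv2.COLOR_BGR2GRAY); lo,hi=((165,220),(270,340)) if n=="top" else ((300,310),(450,390))
    for th in(45,70):
        w=np.zeros_like(g); w[lo[1]:hi[1],lo[0]:hi[0]]=(g<th)[lo[1]:hi[1],lo[0]:hi[0]]*255
        c=max(cv2.findContours(w,0,1)[0],key=cv2.contourArea); q=cv2.approxPolyDP(cv2.convexHull(c),6,True)[:,0]
        print(n,th,[plane(n,p,.016)[:2].round(3).tolist() for p in q],q.tolist())
togo(*P.mean(0),.160,-22.3)
```

```text
[ 0.5533 -0.1883] [[0.5334, -0.1547], [0.5904, -0.1778], [0.5731, -0.222], [0.5163, -0.1988]] [np.float64(-22.0), np.float64(-111.4)] [np.float64(0.0615), np.float64(0.0476)]
top 45 [[0.647, 0.148], [0.509, 0.106], [0.48, 0.201], [0.616, 0.244]] [[231, 232], [255, 308], [202, 326], [178, 250]]
top 70 [[0.647, 0.148], [0.509, 0.104], [0.478, 0.201], [0.616, 0.244]] [[231, 232], [256, 308], [202, 327], [178, 250]]Traceback (most recent call last):
  File "<stdin>", line 10, in <module>
ValueError: max() iterable argument is empty
```

```bash
python3 -m creep '[{"dx":0.5,"dy":-0.03,"dz":0,"yaw":0,"fingers":0},{"dx":0.8,"dy":-0.03,"dz":0,"yaw":0,"fingers":0},{"dx":0.8,"dy":-0.03,"dz":0,"yaw":0,"fingers":0},{"dx":0.8,"dy":0,"dz":0,"yaw":0,"fingers":0},{"dx":0.37,"dy":0,"dz":0,"yaw":0,"fingers":0},{"dx":0,"dy":0,"dz":0,"yaw":0,"fingers":0},{"dx":0,"dy":0,"dz":0,"yaw":0,"fingers":0},{"dx":0,"dy":0,"dz":0,"yaw":0,"fingers":0}]' >/dev/null
python3 -c "
from h import *
togo(.5533,-.1883,.066,-22.1)"
```

```text
t 9.35 tcp [ 0.5529 -0.1881  0.16  ] ang -22.45 tilt [-0.001  0.   ] yaw to go -0.004 go [0.02 0.   3.76] F [-0.1  0.3 -1. ] T [-0.02 -0.04 -0.01] open 0.0857 f 0.0
```

```bash
python3 -m creep '[{"dx":0,"dy":0,"dz":0.5,"yaw":-0.004,"fingers":0},{"dx":0,"dy":0,"dz":0.7,"yaw":0,"fingers":0},{"dx":0,"dy":0,"dz":0.7,"yaw":0,"fingers":0},{"dx":0,"dy":0,"dz":0.7,"yaw":0,"fingers":0},{"dx":0,"dy":0,"dz":0.7,"yaw":0,"fingers":0},{"dx":0,"dy":0,"dz":0.46,"yaw":0,"fingers":0},{"dx":0,"dy":0,"dz":0,"yaw":0,"fingers":0},{"dx":0,"dy":0,"dz":0,"yaw":0,"fingers":0}]' 30
python3 -m creep '[{"dx":0,"dy":0,"dz":0,"yaw":0,"fingers":60},{"dx":0,"dy":0,"dz":0,"yaw":0,"fingers":90},{"dx":0,"dy":0,"dz":0,"yaw":0,"fingers":110},{"dx":0,"dy":0,"dz":0,"yaw":0,"fingers":140},{"dx":0,"dy":0,"dz":0,"yaw":0,"fingers":200},{"dx":0,"dy":0,"dz":0,"yaw":0,"fingers":255},{"dx":0,"dy":0,"dz":0,"yaw":0,"fingers":255},{"dx":0,"dy":0,"dz":0,"yaw":0,"fingers":255}]' 30
python3 -c "
from h import *
togo(.5533,-.1883,.066,-22.1)"
```

```text
time: 10.35
ee_pos: [0.5542, -0.1886, 0.0663]
eef_rot: [0.0, 0.981, -0.192, 0.0]
ft_force: [-0.1, -0.1, -1.1]
opening: 0.0853
finger_force: 0.0
time: 11.35
ee_pos: [0.5541, -0.1885, 0.0665]
eef_rot: [-0.0, 0.981, -0.192, 0.0]
ft_force: [-1.0, 0.4, 5.4]
opening: 0.0454
finger_force: 32.4
t 11.35 tcp [ 0.5541 -0.1885  0.0665] ang -22.09 tilt [ 0.001 -0.   ] yaw to go 0.000 go [-0.03  0.01  0.02] F [-1.   0.4  5.4] T [0.09 0.12 0.  ] open 0.0454 f 32.4
```

```bash
python3 -m creep '[{"dx":0,"dy":0,"dz":-0.15,"yaw":0,"fingers":255},{"dx":0,"dy":0,"dz":-0.3,"yaw":0,"fingers":255},{"dx":0,"dy":0,"dz":-0.5,"yaw":0,"fingers":255},{"dx":0,"dy":0,"dz":-0.5,"yaw":0,"fingers":255},{"dx":0,"dy":0,"dz":-0.6,"yaw":0,"fingers":255},{"dx":0,"dy":0,"dz":-0.6,"yaw":0,"fingers":255},{"dx":0,"dy":0,"dz":-0.35,"yaw":0,"fingers":255},{"dx":0,"dy":0,"dz":0,"yaw":0,"fingers":255}]'
python3 -c "
from h import *
togo(.5625,.1745,.1415,-22.1)
im=get_image('side');cv2.imwrite('pics/s3.png',cv2.resize(im[80:260,280:480],None,fx=3,fy=3,interpolation=cv2.INTER_CUBIC))"
```

```text
time: 12.35
ee_pos: [0.5543, -0.1886, 0.142]
eef_rot: [0.0, 0.981, -0.192, 0.001]
ft_force: [-0.8, -0.3, -1.9]
opening: 0.0455
finger_force: 31.8
t 12.35 tcp [ 0.5543 -0.1886  0.142 ] ang -22.09 tilt [ 0.002 -0.   ] yaw to go 0.000 go [-5.160e+00 -1.358e+01  1.000e-02] F [-0.8 -0.3 -1.9] T [-0.03  0.02 -0.03] open 0.0455 f 31.8
```

View pics/s3.png

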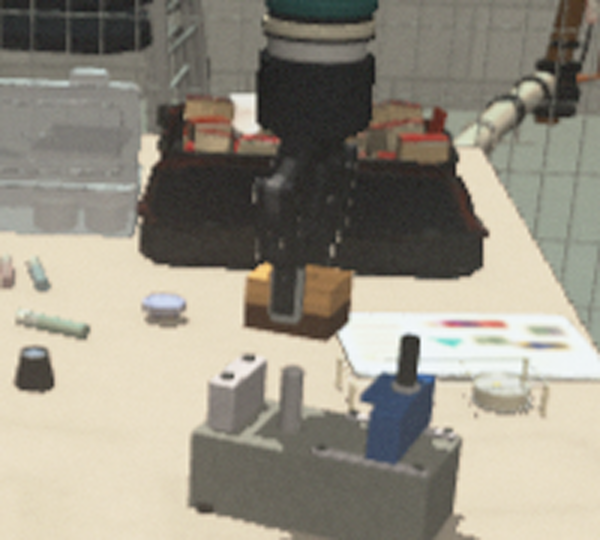

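The block hangs level in the fingers, its bottom well above the pin top at crop (291,370), with the jaw clear back. Now I'll carry it to the pad.

```bash
python3 -m creep '[{"dx":0,"dy":-0.5,"dz":0,"yaw":0,"fingers":255},{"dx":0,"dy":-0.9,"dz":0,"yaw":0,"fingers":255},{"dx":-0.4,"dy":-1,"dz":0,"yaw":0,"fingers":255},{"dx":-0.4,"dy":-1,"dz":0,"yaw":0,"fingers":255},{"dx":-0.4,"dy":-1,"dz":0,"yaw":0,"fingers":255},{"dx":-0.4,"dy":-1,"dz":0,"yaw":0,"fingers":255},{"dx":-0.4,"dy":-1,"dz":0,"yaw":0,"fingers":255},{"dx":-0.4,"dy":-1,"dz":0,"yaw":0,"fingers":255}]'>/dev/null
python3 -m creep '[{"dx":-0.4,"dy":-1,"dz":0,"yaw":0,"fingers":255},{"dx":-0.4,"dy":-1,"dz":0,"yaw":0,"fingers":255},{"dx":-0.5,"dy":-1,"dz":0,"yaw":0,"fingers":255},{"dx":-0.5,"dy":-1,"dz":0,"yaw":0,"fingers":255},{"dx":-0.5,"dy":-1,"dz":0,"yaw":0,"fingers":255},{"dx":-0.4,"dy":-0.8,"dz":0,"yaw":0,"fingers":255},{"dx":0,"dy":-0.3,"dz":0,"yaw":0,"fingers":255},{"dx":0,"dy":0,"dz":0,"yaw":0,"fingers":255}]'
python3 -c "
from h import *
togo(.5625,.1745,.0245,-22.1)"
```

```text
time: 14.4
ee_pos: [0.5627, 0.1727, 0.1407]
eef_rot: [0.0, 0.982, -0.191, -0.0]
ft_force: [0.8, -0.7, -0.8]
opening: 0.0453
finger_force: 31.8
t 14.40 tcp [0.5627 0.1727 0.1407] ang -22.04 tilt [-0. -0.] yaw to go 0.001 go [-0.03 -0.07  4.65] F [ 0.8 -0.7 -0.8] T [ 0.01 -0.01 -0.  ] open 0.0453 f 31.8
```

Lower to about 3 mm above contact, then ease down.

```bash
python3 -m creep '[{"dx":-0.03,"dy":-0.07,"dz":0.6,"yaw":0,"fingers":255},{"dx":0,"dy":0,"dz":0.8,"yaw":0,"fingers":255},{"dx":0,"dy":0,"dz":0.8,"yaw":0,"fingers":255},{"dx":0,"dy":0,"dz":0.8,"yaw":0,"fingers":255},{"dx":0,"dy":0,"dz":0.7,"yaw":0,"fingers":255},{"dx":0,"dy":0,"dz":0.5,"yaw":0,"fingers":255},{"dx":0,"dy":0,"dz":0.3,"yaw":0,"fingers":255},{"dx":0,"dy":0,"dz":0,"yaw":0,"fingers":255}]'
python3 -m creep '[{"dx":0,"dy":0,"dz":0.04,"yaw":0,"fingers":255},{"dx":0,"dy":0,"dz":0.04,"yaw":0,"fingers":255},{"dx":0,"dy":0,"dz":0.04,"yaw":0,"fingers":255},{"dx":0,"dy":0,"dz":0.02,"yaw":0,"fingers":255},{"dx":0,"dy":0,"dz":0,"yaw":0,"fingers":255},{"dx":0,"dy":0,"dz":0,"yaw":0,"fingers":255},{"dx":0,"dy":0,"dz":0,"yaw":0,"fingers":255},{"dx":0,"dy":0,"dz":0,"yaw":0,"fingers":255}]'
python3 -c "
from h import *
togo(.5625,.1745,.0245,-22.1)"
```

```text
time: 15.4
ee_pos: [0.5624, 0.174, 0.0281]
eef_rot: [0.0, 0.981, -0.192, -0.0]
ft_force: [0.1, -0.7, -1.5]
opening: 0.0457
finger_force: 31.8
time: 16.4
ee_pos: [0.5625, 0.1741, 0.025]
eef_rot: [0.0, 0.981, -0.192, -0.0]
ft_force: [0.1, 0.1, -0.4]
opening: 0.0455
finger_force: 31.8
t 16.40 tcp [0.5625 0.1741 0.025 ] ang -22.09 tilt [-0. -0.] yaw to go 0.000 go [-0.01 -0.01  0.02] F [ 0.1  0.1 -0.4] T [0.06 0.02 0.01] open 0.0455 f 31.8
```

```bash
python3 -m creep '[{"dx":0,"dy":0,"dz":0.03,"yaw":0,"fingers":255},{"dx":0,"dy":0,"dz":0.03,"yaw":0,"fingers":255},{"dx":0,"dy":0,"dz":0,"yaw":0,"fingers":255},{"dx":0,"dy":0,"dz":0,"yaw":0,"fingers":255},{"dx":0,"dy":0,"dz":0,"yaw":0,"fingers":255},{"dx":0,"dy":0,"dz":0,"yaw":0,"fingers":255},{"dx":0,"dy":0,"dz":0,"yaw":0,"fingers":255},{"dx":0,"dy":0,"dz":0,"yaw":0,"fingers":255}]'
python3 -c "
from h import *
togo(.5625,.1745,.0245,-22.1)"
```

```text
time: 17.4
ee_pos: [0.5626, 0.1741, 0.0236]
eef_rot: [-0.0, 0.981, -0.192, 0.0]
ft_force: [0.0, 0.0, -0.7]
opening: 0.0458
finger_force: 31.8
t 17.40 tcp [0.5626 0.1741 0.0236] ang -22.09 tilt [ 0. -0.] yaw to go 0.000 go [-0.01 -0.01 -0.04] F [ 0.   0.  -0.7] T [0.03 0.02 0.06] open 0.0458 f 31.8
```

```bash
python3 -m creep '[{"dx":0,"dy":0,"dz":0.03,"yaw":0,"fingers":255},{"dx":0,"dy":0,"dz":0.03,"yaw":0,"fingers":255},{"dx":0,"dy":0,"dz":0,"yaw":0,"fingers":255},{"dx":0,"dy":0,"dz":0,"yaw":0,"fingers":255},{"dx":0,"dy":0,"dz":0,"yaw":0,"fingers":255},{"dx":0,"dy":0,"dz":0,"yaw":0,"fingers":255},{"dx":0,"dy":0,"dz":0,"yaw":0,"fingers":255},{"dx":0,"dy":0,"dz":0,"yaw":0,"fingers":255}]'
python3 -c "
from h import *
togo(.5625,.1745,.0245,-22.1)
im=get_image('side');cv2.imwrite('pics/s4.png',cv2.resize(im[220:400,280:480],None,fx=3,fy=3,interpolation=cv2.INTER_CUBIC))"
```

```text
time: 18.4
ee_pos: [0.5626, 0.1741, 0.0221]
eef_rot: [-0.0, 0.981, -0.192, 0.0]
ft_force: [-0.6, -1.1, -0.8]
opening: 0.0456
finger_force: 31.8
t 18.40 tcp [0.5626 0.1741 0.0221] ang -22.09 tilt [0. 0.] yaw to go 0.000 go [-0.01 -0.01 -0.1 ] F [-0.6 -1.1 -0.8] T [-0.02 -0.    0.03] open 0.0456 f 31.8
```

View pics/s4.png

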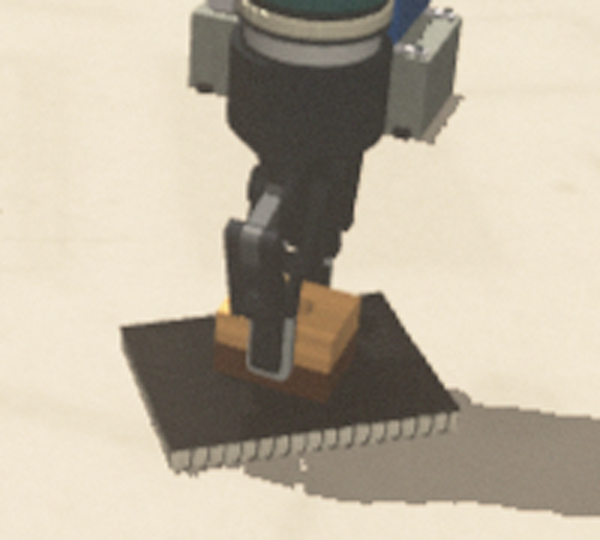

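The block is over the middle of the pad, with its bottom edge at crop (325,400), very near the surface. I'll keep easing down.

```bash
python3 -m creep '[{"dx":0,"dy":0,"dz":0.03,"yaw":0,"fingers":255},{"dx":0,"dy":0,"dz":0.03,"yaw":0,"fingers":255},{"dx":0,"dy":0,"dz":0,"yaw":0,"fingers":255},{"dx":0,"dy":0,"dz":0,"yaw":0,"fingers":255},{"dx":0,"dy":0,"dz":0,"yaw":0,"fingers":255},{"dx":0,"dy":0,"dz":0,"yaw":0,"fingers":255},{"dx":0,"dy":0,"dz":0,"yaw":0,"fingers":255},{"dx":0,"dy":0,"dz":0,"yaw":0,"fingers":255}]'
```

```text
time: 19.45
ee_pos: [0.5625, 0.1742, 0.0205]
eef_rot: [-0.0, 0.981, -0.192, -0.0]
ft_force: [-0.3, 0.5, -0.3]
opening: 0.0456
finger_force: 31.8
```

Run:
```python
from h import *
for z in(.012,.016,.020,.024): print(z,proj("side",(.5433,.2068,z)).round(1),"top edge",proj("side",(.5433,.2068,z+.036)).round(1))
im=get_image('side');cv2.imwrite('pics/s5.png',cv2.resize(im[310:370,340:420],None,fx=8,fy=8,interpolation=cv2.INTER_CUBIC))
```

```text
0.012 [388.3 354.3] top edge [390.1 334.1]
0.016 [388.5 352.1] top edge [390.4 331.8]
0.02 [388.7 349.9] top edge [390.6 329.5]
0.024 [388.9 347.7] top edge [390.8 327.1]
```

View pics/s5.png

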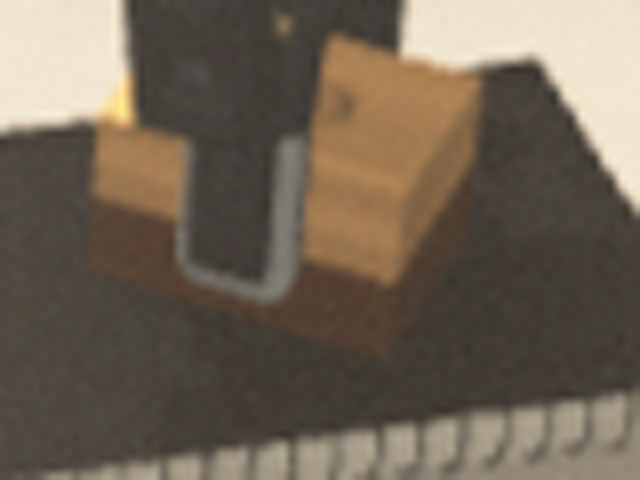

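The block's lower corner is at about (388.7,354.4). Allowing for the 1–2 px bias seen earlier, it should be at pad height. I'll make one more small probing step.

```bash
python3 -m creep '[{"dx":0,"dy":0,"dz":0.03,"yaw":0,"fingers":255},{"dx":0,"dy":0,"dz":0.03,"yaw":0,"fingers":255},{"dx":0,"dy":0,"dz":0,"yaw":0,"fingers":255},{"dx":0,"dy":0,"dz":0,"yaw":0,"fingers":255},{"dx":0,"dy":0,"dz":0,"yaw":0,"fingers":255},{"dx":0,"dy":0,"dz":0,"yaw":0,"fingers":255},{"dx":0,"dy":0,"dz":0,"yaw":0,"fingers":255},{"dx":0,"dy":0,"dz":0,"yaw":0,"fingers":255}]'
```

```text
time: 20.5
ee_pos: [0.5625, 0.1741, 0.0205]
eef_rot: [-0.0, 0.981, -0.192, -0.0]
ft_force: [-3.3, -0.4, 12.6]
opening: 0.0458
finger_force: 33.2
```

Contact (12.6 N up). Back off slightly, release, and rise.

```bash
python3 -m creep '[{"dx":0,"dy":0,"dz":-0.04,"yaw":0,"fingers":255},{"dx":0,"dy":0,"dz":0,"yaw":0,"fingers":120},{"dx":0,"dy":0,"dz":0,"yaw":0,"fingers":60},{"dx":0,"dy":0,"dz":0,"yaw":0,"fingers":0},{"dx":0,"dy":0,"dz":0,"yaw":0,"fingers":0},{"dx":0,"dy":0,"dz":-0.3,"yaw":0,"fingers":0},{"dx":0,"dy":0,"dz":-0.7,"yaw":0,"fingers":0},{"dx":0,"dy":0,"dz":-0.9,"yaw":0,"fingers":0}]'
python3 -m creep '[{"dx":0,"dy":0,"dz":-0.9,"yaw":0,"fingers":0},{"dx":0,"dy":0,"dz":-0.9,"yaw":0,"fingers":0},{"dx":0,"dy":0,"dz":-0.9,"yaw":0,"fingers":0},{"dx":0,"dy":0,"dz":-0.9,"yaw":0,"fingers":0},{"dx":0.4,"dy":1,"dz":-0.3,"yaw":0,"fingers":0},{"dx":0.4,"dy":1,"dz":0,"yaw":0,"fingers":0},{"dx":0.4,"dy":1,"dz":0,"yaw":0,"fingers":0},{"dx":0.4,"dy":1,"dz":0,"yaw":0,"fingers":0}]'
python3 - <<'E'
from h import *
im=get_image("top"); cv2.imwrite("pics/t6.png",cv2.resize(im[210:350,150:470],None,fx=2.5,fy=2.5,interpolation=cv2.INTER_CUBIC))
g=cv2.cvtColor(im,cv2.COLOR_BGR2HSV); m=cv2.inRange(g,(15,70,70),(34,255,255)); w=np.zeros_like(m); w[245:310,185:250]=m[245:310,185:250]
c=max(cv2.findContours(w,0,1)[0],key=cv2.contourArea); b=cv2.boxPoints(cv2.minAreaRect(c)); P=np.array([plane("top",p,.052)[:2] for p in b]); print(P.mean(0).round(4),[np.linalg.norm(P[i+1]-P[i]).round(4) for i in(0,1)])
togo(.5533,-.1884,.16,-22.1)
E
```

```text
time: 21.5
ee_pos: [0.5625, 0.1741, 0.0688]
eef_rot: [0.0, 0.981, -0.192, -0.0]
ft_force: [0.7, 0.5, 0.2]
opening: 0.0852
finger_force: 0.0
time: 22.5
ee_pos: [0.5621, 0.0656, 0.1665]
eef_rot: [-0.0, 0.981, -0.192, 0.001]
ft_force: [0.2, 0.2, 0.5]
opening: 0.0849
finger_force: 0.0Traceback (most recent call last):
  File "<stdin>", line 4, in <module>
ValueError: max() iterable argument is empty
```

View pics/t6.png

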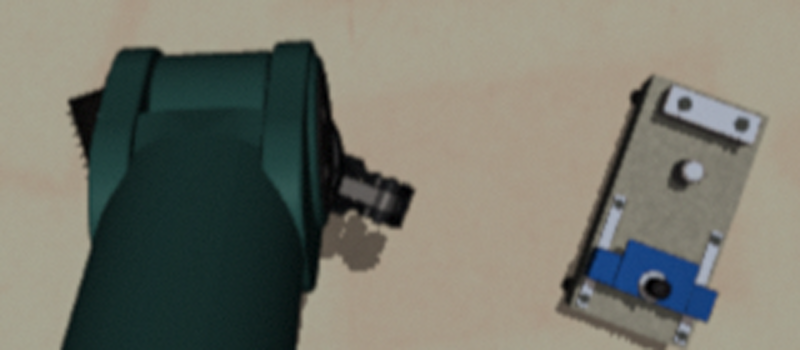

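The arm hides the block. The pin top shows at crop (692,170), i.e. image (426.8,278). That was my last viewing, so from here I work from masks.

```bash
python3 -m creep '[{"dx":0.4,"dy":1,"dz":0,"yaw":0,"fingers":0},{"dx":0.4,"dy":1,"dz":0,"yaw":0,"fingers":0},{"dx":0.4,"dy":1,"dz":0,"yaw":0,"fingers":0},{"dx":0.4,"dy":1,"dz":0,"yaw":0,"fingers":0},{"dx":0,"dy":0,"dz":0,"yaw":0,"fingers":0},{"dx":0,"dy":0,"dz":0,"yaw":0,"fingers":0},{"dx":0,"dy":0,"dz":0,"yaw":0,"fingers":0},{"dx":0,"dy":0,"dz":0,"yaw":0,"fingers":0}]'
python3 - <<'E'
from h import *
im=get_image("top")
g=cv2.cvtColor(im,cv2.COLOR_BGR2HSV); m=cv2.inRange(g,(10,70,60),(34,255,255)); w=np.zeros_like(m); w[240:315,185:260]=m[240:315,185:260]
cs=[c for c in cv2.findContours(w,0,1)[0] if cv2.contourArea(c)>50]
for c in cs:
    b=cv2.boxPoints(cv2.minAreaRect(c)); P=np.array([plane("top",p,.052)[:2] for p in b]); print("block",P.mean(0).round(4),[np.linalg.norm(P[i+1]-P[i]).round(4) for i in(0,1)])
for n,(lo,hi) in (("top",((415,266),(440,290))),):
    r=cv2.cvtColor(im,cv2.COLOR_BGR2GRAY)[lo[1]:hi[1],lo[0]:hi[0]]
    for th in(150,170,190):
        ys,xs=np.nonzero(r>th)
        if len(xs):
            p=(xs.mean()+lo[0],ys.mean()+lo[1]); print(th,len(xs),np.round(p,1),plane("top",p,.102).round(4),"std",xs.std().round(1),ys.std().round(1))
togo(.5533,-.1884,.16,-22.1)
E
```

```text
time: 23.55
ee_pos: [0.5615, -0.04, 0.165]
eef_rot: [-0.0, 0.982, -0.191, -0.0]
ft_force: [0.5, -0.2, 0.2]
opening: 0.0853
finger_force: 0.0
block [0.5625 0.1719] [np.float64(0.0626), np.float64(0.0492)]
150 38 [427.2 277.9] [ 0.5542 -0.1885  0.102 ] std 1.8 1.7
170 24 [427.3 278. ] [ 0.554  -0.1887  0.102 ] std 1.4 1.3
t 23.60 tcp [ 0.5615 -0.0403  0.165 ] ang -22.01 tilt [-0.  0.] yaw to go 0.001 go [1.92 5.62 0.2 ] F [-0.2 -0.1 -0.5] T [0.04 0.03 0.03] open 0.0854 f 0.0
```

```bash
python3 -m creep '[{"dx":0.3,"dy":0.5,"dz":0,"yaw":0,"fingers":0},{"dx":0.3,"dy":0.9,"dz":0,"yaw":0,"fingers":0},{"dx":0.4,"dy":1,"dz":0,"yaw":0,"fingers":0},{"dx":0.4,"dy":1,"dz":0,"yaw":0,"fingers":0},{"dx":0.3,"dy":1,"dz":0,"yaw":0,"fingers":0},{"dx":0.24,"dy":0.9,"dz":0.2,"yaw":0,"fingers":0},{"dx":0,"dy":0.32,"dz":0,"yaw":0,"fingers":0},{"dx":0,"dy":0,"dz":0,"yaw":0,"fingers":0}]'
python3 -c "
from h import *
togo(.5538,-.1887,.071,-22.1)"
```

```text
time: 24.6
ee_pos: [0.5531, -0.1904, 0.16]
eef_rot: [0.0, 0.981, -0.192, -0.0]
ft_force: [-0.3, 0.3, 0.3]
opening: 0.0853
finger_force: 0.0
t 24.60 tcp [ 0.5531 -0.1904  0.16  ] ang -22.18 tilt [-0.  0.] yaw to go -0.001 go [ 0.   -0.07  3.56] F [-0.3  0.3  0.3] T [ 0.08 -0.04 -0.02] open 0.0853 f 0.0
```

```bash
python3 -m creep '[{"dx":0,"dy":-0.04,"dz":0.5,"yaw":0,"fingers":0},{"dx":0,"dy":0,"dz":0.7,"yaw":0,"fingers":60},{"dx":0,"dy":0,"dz":0.7,"yaw":0,"fingers":100},{"dx":0,"dy":0,"dz":0.7,"yaw":0,"fingers":100},{"dx":0,"dy":0,"dz":0.6,"yaw":0,"fingers":100},{"dx":0,"dy":0,"dz":0.36,"yaw":0,"fingers":100},{"dx":0,"dy":0,"dz":0,"yaw":0,"fingers":100},{"dx":0,"dy":0,"dz":0,"yaw":0,"fingers":100}]' 20
python3 -m creep '[{"dx":0,"dy":0,"dz":0,"yaw":0,"fingers":150},{"dx":0,"dy":0,"dz":0,"yaw":0,"fingers":180},{"dx":0,"dy":0,"dz":0,"yaw":0,"fingers":200},{"dx":0,"dy":0,"dz":0,"yaw":0,"fingers":220},{"dx":0,"dy":0,"dz":0,"yaw":0,"fingers":255},{"dx":0,"dy":0,"dz":0,"yaw":0,"fingers":255},{"dx":0,"dy":0,"dz":0,"yaw":0,"fingers":255},{"dx":0,"dy":0,"dz":0,"yaw":0,"fingers":255}]' 20
python3 -c "
from h import *
togo(.5538,-.1887,.071,-22.1)"
```

```text
time: 25.6
ee_pos: [0.5543, -0.189, 0.0714]
eef_rot: [0.0, 0.981, -0.192, 0.0]
ft_force: [-0.0, -0.4, -0.2]
opening: 0.0519
finger_force: 0.0
time: 26.6
ee_pos: [0.5544, -0.1884, 0.0713]
eef_rot: [-0.0, 0.981, -0.191, 0.0]
ft_force: [1.6, 2.5, 6.1]
opening: 0.0151
finger_force: 20.3
t 26.60 tcp [ 0.5544 -0.1884  0.0713] ang -22.08 tilt [0.001 0.   ] yaw to go 0.000 go [-0.02  0.02  0.01] F [1.6 2.5 6.1] T [ 0.73 -0.17  0.  ] open 0.0151 f 20.3
```

A small side load of about 3 N, so I'll shift 0.75 mm to relieve it and firm up the grip.

```bash
python3 -m creep '[{"dx":0,"dy":-0.03,"dz":0,"yaw":0,"fingers":255},{"dx":0,"dy":0,"dz":0,"yaw":0,"fingers":255},{"dx":0,"dy":0,"dz":0,"yaw":0,"fingers":255},{"dx":0,"dy":0,"dz":-0.03,"yaw":0,"fingers":255},{"dx":0,"dy":0,"dz":-0.03,"yaw":0,"fingers":255},{"dx":0,"dy":0,"dz":0,"yaw":0,"fingers":255},{"dx":0,"dy":0,"dz":0,"yaw":0,"fingers":255},{"dx":0,"dy":0,"dz":0,"yaw":0,"fingers":255}]' 40
python3 -c "
from h import *
togo(.5538,-.1887,.071,-22.1)"
```

```text
time: 27.6
ee_pos: [0.554, -0.1881, 0.0724]
eef_rot: [0.0, 0.981, -0.192, -0.0]
ft_force: [0.9, 0.7, -2.6]
opening: 0.0145
finger_force: 39.0
t 27.60 tcp [ 0.554  -0.1881  0.0724] ang -22.10 tilt [-0. -0.] yaw to go 0.000 go [0.   0.02 0.05] F [ 0.9  0.7 -2.6] T [ 0.27 -0.3   0.  ] open 0.0145 f 39.0
```

```bash
python3 -m creep '[{"dx":0,"dy":0,"dz":-0.1,"yaw":0,"fingers":255},{"dx":0,"dy":0,"dz":-0.15,"yaw":0,"fingers":255},{"dx":0,"dy":0,"dz":-0.15,"yaw":0,"fingers":255},{"dx":0,"dy":0,"dz":-0.15,"yaw":0,"fingers":255},{"dx":0,"dy":0,"dz":-0.15,"yaw":0,"fingers":255},{"dx":0,"dy":0,"dz":-0.1,"yaw":0,"fingers":255},{"dx":0,"dy":0,"dz":0,"yaw":0,"fingers":255},{"dx":0,"dy":0,"dz":0,"yaw":0,"fingers":255}]'
cat > red.py <<'E'
from h import *
togo(.5538,-.1887,.0713+.028,-22.1)
print("band px expected lo/hi at raise 28:",proj("side",(.5538,-.1887,.06)).round(1),proj("side",(.5538,-.1887,.068)).round(1))
im=get_image("side").astype(int)[200:245,355:400]; cv2.imwrite("pics/band%d.png"%(read_state()["time"]*100),im)
red=im[...,2]-np.maximum(im[...,1],im[...,0])
ys,xs=np.nonzero(red>40); print("red n",len(ys))
if len(ys): print("rows",ys.min()+200,ys.max()+200,"cols",xs.min()+355,xs.max()+355)
for v in range(0,45): print(v+200,im[v,20:27].mean(axis=0).round().astype(int),"red",red[v,12:32].max())
E
python3 red.py
```

```text
time: 28.6
ee_pos: [0.5541, -0.1882, 0.0925]
eef_rot: [0.0, 0.981, -0.192, -0.0]
ft_force: [0.6, 0.5, -1.7]
opening: 0.0148
finger_force: 39.0
t 28.60 tcp [ 0.5541 -0.1882  0.0925] ang -22.10 tilt [-0. -0.] yaw to go 0.000 go [-0.    0.02 -0.27] F [ 0.6  0.5 -1.7] T [ 0.01 -0.05  0.01] open 0.0148 f 39.0
band px expected lo/hi at raise 28: [376.5 220. ] [376.7 216.5]
red n 12
rows 222 223 cols 373 379
200 [72 77 80] red 14
201 [72 77 80] red 15
202 [71 76 79] red 15
203 [73 79 80] red 15
204 [74 80 82] red 15
205 [71 76 79] red 16
206 [75 81 84] red 14
207 [ 99 107 110] red 14
208 [115 125 128] red 14
209 [116 126 131] red 16
210 [118 126 132] red 15
211 [120 128 134] red 14
212 [120 128 135] red 17
213 [119 128 133] red 18
214 [120 129 134] red 14
215 [116 124 129] red 15
216 [115 122 126] red 9
217 [113 120 123] red 6
218 [110 117 120] red 6
219 [108 115 119] red 6
220 [105 111 116] red 12
221 [ 94 101 116] red 31
222 [ 73  81 120] red 62
223 [ 69  77 118] red 57
224 [ 87  97 110] red 19
225 [ 93 103 106] red 4
226 [ 93 103 105] red 4
227 [ 94 104 107] red 5
228 [ 93 103 105] red 4
229 [ 93 103 104] red 5
230 [ 94 104 106] red 7
231 [ 92 102 104] red 6
232 [ 89 100 102] red 6
233 [ 90 100 102] red 5
234 [ 89 100 103] red 6
235 [ 89  99 102] red 6
236 [ 89  99 102] red 6
237 [ 90 100 102] red 5
238 [ 90 100 103] red 5
239 [ 88 100 101] red 5
240 [ 89 100 102] red 4
241 [ 90 100 102] red 5
242 [ 90 101 103] red 5
243 [ 89  98 102] red 7
244 [ 89 100 103] red 5[ WARN:0@0.649] global loadsave.cpp:1063 imwrite_ Unsupported depth image for selected encoder is fallbacked to CV_8U.
```

Side load is negligible and the pin is rising. The red band's top shows at row ~221. Raise a bit more.

```bash
sed -i 's/range(0,45)/range(14,30)/; s/.astype(int)\[/[/; s/^red=.*/im=im.astype(int); red=im[...,2]-np.maximum(im[...,1],im[...,0])/' red.py
python3 -m creep '[{"dx":0,"dy":0,"dz":-0.08,"yaw":0,"fingers":255},{"dx":0,"dy":0,"dz":-0.08,"yaw":0,"fingers":255},{"dx":0,"dy":0,"dz":0,"yaw":0,"fingers":255},{"dx":0,"dy":0,"dz":0,"yaw":0,"fingers":255},{"dx":0,"dy":0,"dz":0,"yaw":0,"fingers":255},{"dx":0,"dy":0,"dz":0,"yaw":0,"fingers":255},{"dx":0,"dy":0,"dz":0,"yaw":0,"fingers":255},{"dx":0,"dy":0,"dz":0,"yaw":0,"fingers":255}]' >/dev/null; python3 red.py
```

```text
t 29.65 tcp [ 0.5542 -0.1881  0.0965] ang -22.09 tilt [-0. -0.] yaw to go 0.000 go [-0.01  0.03 -0.11] F [-0.4 -0.3 -1.8] T [ 0.   -0.01 -0.05] open 0.0149 f 39.0
band px expected lo/hi at raise 28: [376.5 220. ] [376.7 216.5]
red n 21
rows 220 223 cols 373 379
214 [119 129 135] red 12
215 [118 126 131] red 14
216 [114 122 125] red 8
217 [115 124 128] red 7
218 [113 119 126] red 13
219 [104 110 120] red 24
220 [ 81  88 120] red 46
221 [ 59  67 123] red 78
222 [ 59  66 122] red 78
223 [ 70  79 118] red 57
224 [ 86  96 109] red 20
225 [ 94 104 106] red 5
226 [ 94 104 107] red 4
227 [ 94 105 106] red 3
228 [ 93 103 106] red 4
229 [ 93 104 106] red 5
```

```bash
python3 -m creep '[{"dx":0,"dy":0,"dz":-0.05,"yaw":0,"fingers":255},{"dx":0,"dy":0,"dz":-0.05,"yaw":0,"fingers":255},{"dx":0,"dy":0,"dz":0,"yaw":0,"fingers":255},{"dx":0,"dy":0,"dz":0,"yaw":0,"fingers":255},{"dx":0,"dy":0,"dz":0,"yaw":0,"fingers":255},{"dx":0,"dy":0,"dz":0,"yaw":0,"fingers":255},{"dx":0,"dy":0,"dz":0,"yaw":0,"fingers":255},{"dx":0,"dy":0,"dz":0,"yaw":0,"fingers":255}]' >/dev/null; python3 red.py
```

```text
t 30.70 tcp [ 0.5542 -0.1881  0.099 ] ang -22.09 tilt [-0. -0.] yaw to go 0.000 go [-0.01  0.03 -0.01] F [-0.2  0.9 -1.3] T [ 0.   -0.01 -0.03] open 0.0151 f 39.0
band px expected lo/hi at raise 28: [376.5 220. ] [376.7 216.5]
red n 19
rows 219 222 cols 374 379
214 [121 130 136] red 13
215 [118 126 131] red 13
216 [114 122 126] red 12
217 [115 122 129] red 12
218 [108 116 129] red 27
219 [ 84  92 127] red 48
220 [ 58  67 123] red 75
221 [ 59  67 122] red 73
222 [ 75  82 120] red 58
223 [ 91 100 113] red 21
224 [ 96 105 107] red 4
225 [ 93 103 106] red 6
226 [ 93 103 105] red 5
227 [ 93 104 106] red 5
228 [ 93 102 105] red 5
229 [ 94 104 106] red 5
```

The whole band is clear, with steel showing below it, and the raise is about 28 mm. There is no side load and the grip holds at 39 N, so I'm handing in.

```bash
python3 -c "
from workcell import *
print(close_job())"
```

```text
the job is handed in; nothing more can be done
None
```

The job is handed in at about 31 s: the blue jaw is 37 mm back, the block sits flat within a few mm of the pad's centre, and the gripper still holds the pin raised about 28 mm with the whole red band in sight just above the jig's top; the bottle and vial were not touched.

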